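# Light the source chamber and hold its shield flap at the balance point

### The arm

A 6-joint arm with a two-finger parallel gripper is mounted at the origin on the work surface. World frame = base frame: x ahead of the robot, y to its left, z up, the work surface at z = 0. Lengths are in m, angles in degrees, forces in N, time in s.
With the tool pointing down it reaches from about 0.25 to 0.725 m from the base axis. Payload 9.7 kg.
Tool frame: the origin (TCP) lies midway between the tips of the shut fingers; the grasp point (between the pads) lies 19 mm behind it (bot.pinch_z is the distance from the TCP to the grasp point, in m); z points along the fingers, y is the line along which they close (so a half turn about z gives the same grasp; the last joint's range is limited). The gripper opens to 85 mm and grips with 20 to 120 N. Pads are 22 mm wide; open, the fingers measure 114 mm over their backs; the gripper's body (76 mm by 85 mm) begins 54 mm behind the grasp point. The pads swing forward as they close: fully open they stand 13 mm farther back than shut.
Start: joints at [-77.12, 4.979, 10.078, 95.1, 0, 90], TCP at [0.123, -0.536, 0.231] pointing down, gripper open.
Joint ranges: [-179.16, 179.16], [-48.56, 103.87], [-65.8, 70.77], [-126.05, 130.52], [-82.76, 87.17], [-180, 180]. Speed limits (degrees/s): [127.2, 127.2, 147.25, 180, 180, 180].

### API

Orientations are given as [roll, pitch, yaw] about the fixed x, y, z axes, in that order (R = Rz(yaw) Ry(pitch) Rx(roll)).
In Python, from workcell import sensors, camera, camera_params, ticket, bot gives the robot as it stands.
- The arm moves only by the shell command python3 -m jog 'ROWS' [FORCE]. ROWS is JSON, a list that holds one entry, the list of rows, each a list of 5 numbers: the shift along the world's x, y, z in units of 50 mm (1.0 is 50 mm), then the turn about the world's z in units of 5 degrees (1.0 is 5 degrees), then the opening, from 0 (shut) to 1 (fully open). In form: [[[tx, ty, tz, yaw, grip], ...]]. A call has 1 to 8 rows; each row shifts and turns the commanded pose from where the row before left it; what a row does not reach is not made up. A row lasts 1/10 s, in which the tool goes at most 50 mm and 8.59 degrees, less where a joint would pass 70% of its speed; a pose out of reach is approached as far as the arm can. A call is refused whole if a number of a shift passes 1 or a number of a turn 1, either way. A call with a gripper value outside its range is refused whole. The fingers move at their own pace and stop on an object; FORCE is the grip in N (left out, the last holds). Time passes only in rows, so rows that do not move let the fingers close. It gives the time, the measured TCP pose, the force, the opening and the grip force at its end, in the units of the state.
- sensors.get_obs(): the state, without advancing time (a new reading comes with each control period).
- camera(name): name is "scene" or "top" or "wrist"; returns the picture (384x512x3 uint8, blue, green, red); there is no depth.
- camera_params(name): a dict with "fx", "fy", "cx", "cy" (pixels), "T" (4x4, takes a point from camera to world coordinates); the wrist camera has in their place "tool_from_camera" (4x4, takes a point from camera to tool coordinates, whose origin is the TCP and whose axes are the flange's). Camera axes: x right, y down, z forward; pixel columns grow to the right and rows downward; lengths in m; the calibration is good to about 2 mm. A picture is of the moment at which its call begins: read the wrist's pose just before it. camera_params takes no time and is no camera call.
- ticket.job_done(): hands the job in; it is judged then, once.
The state is a dict: "time": time; "q": joint angles; "qd": joint speeds; "joint_efforts": joint torques, N m; "ee_pos": TCP position; "tcp_rot": TCP orientation; "wrist_force": force on the tool from outside, world axes, zero at the start; "torque": the same for the moment, N m; "opening": finger opening in m; "grasp_force": force on a finger pad.
Only numpy, scipy, OpenCV 4.12 (cv2) and the standard library are available. Lean on these libraries where they do the work, as an engineer would, in place of code of your own. Each camera call takes 0.05 s, during which the arm holds its last target. There are 200 camera calls.

### The job

I need a look into the source chamber: first turn the lamp controller's dial until its white pointer line is on the red mark and let go of the dial, then take the orange shield flap by its black bar and raise it gently until it stands straight up over its hinge, at the balance point where it would fall neither way. Finish holding it there, steady, with the bar still between the fingers; do not let it go, drop or swing over to the far side, and leave the other things on the bench where they are.

Things in the scene. Friction and masses are not known exactly. Their poses are not given: they have to be found in the camera images.
- dial (a joint): Angle of the dial on the white lamp controller (110 x 110 x 60 mm box, fixed to the bench, its place and yaw vary; it may stand left or right of the source chamber). Grows clockwise seen from above, range 0 to 4.4; the pointer is on the red mark at 2.2 (good to 0.12 either way). Starts between 0.15 and 1.35. Light friction (0.03 N m), stays where it is left.
- dial_grip (a point): Point on the dial's vertical axis at the height to grip (93 mm above the bench). The dial is a black disc 44 mm across (8 mm high, its underside 29 mm below this point) with an upright grip rib on it 42 mm long, 14 mm thick, whose top is 9 mm above this point. The point turns with the dial: its x axis runs along the rib, and the white pointer line on the rib's top lies on the -x side.
- dial_mark (a point): Middle of the single red mark (14 x 6 mm, radial) on the controller's top, 41 mm from the dial's axis; the other ten scale marks are thin and black. The pointer line must point at it.
- flap (a joint): Angle of the shield flap about its level hinge: 0 lying shut (flat, pointing to the robot side, as it starts), 1.571 straight up, which is the balance point, 3.12 fallen over to the far side. The hinge is nearly free: below or above 1.571 it falls by its own weight (150 to 310 g).
- flap_bar (a point): Middle of the flap's black round grip bar: 12 mm thick, 96 mm free length between two 8 mm side arms, parallel to the hinge, at the flap's free edge and in the flap's plane, 145 mm from the hinge line. An open window separates it from the panel, whose edge is 50 mm from the bar's axis. Shut, the bar is 90 mm above the bench, at most a low blue cap is under it; the chamber's front wall (80 mm high) is 43 mm behind it. Turns with the flap; y runs along the bar.
- flap_hinge (a point): Middle of the hinge line, 90 mm above the bench, on the fixed white source chamber (place and yaw vary; body 197 x 160 x 80 mm, from 102 mm before the hinge to 95 mm behind it). Its y axis is the hinge line; -x points to the side where the flap lies shut; z is up.
- bottle_a: Glass jar with blue cap, 60 mm across, 95 mm tall, in the black rack at the left; leave it. Origin under its centre.
- bottle_b: The second such jar in the rack; leave it.
- cap_a: Loose blue cap, 48 mm across, 18 mm high, lying near the robot; leave it. Origin under its centre.
- cap_b: The second such cap; leave it.
- driver: Screwdriver 160 mm long lying at the robot's right; leave it.
- beaker: Amber beaker, 64 mm across, 70 mm tall, at the right; leave it.
- tip_box: Green box 85 x 120 x 50 mm at the left; leave it.
Things that resemble listed ones, but are neither listed nor needed, are in the scene too. What is shaped like the part that bears dial but pink, purple or yellow is not meant.

How it is judged:
By the outcome, as a careful person would: the job done as asked, in the order asked, and still so for the second after the job is handed in, while the arm keeps its last pose, push and grip.
It also fails if it takes over 64 s, if anything falls off the work surface, if the arm or the gripper's body presses on something with over 40 N, if the wrist force passes 120 N, or if a joint passes its speed limit or range.

## Working session

There is one attempt and no reset: what is moved stays moved. The work goes in short steps, Python scripts to look and compute and a shell command to move; the robot and the scene stay as the last step left them, time stands still between calls to the robot, and variables do not carry over. Pictures are saved under pics/ and viewed, at most 10 in all, crops included, and the job is handed in when it is done.

```bash
mkdir -p pics; ls; python3 - <<'E'
from workcell import sensors,camera,camera_params,bot
import cv2,numpy as np
a=camera("top");b=camera("scene")
cv2.imwrite("pics/top0.png",a);cv2.imwrite("pics/scene0.png",b)
np.set_printoptions(precision=4,suppress=True)
for n in("top","scene","wrist"):print(n,camera_params(n))
print(sensors.get_obs(),bot.pinch_z)
E
```

```text
pics
top {'fx': 439.40707357823953, 'fy': 439.40707357823953, 'cx': 258.1043863701844, 'cy': 191.14881809725838, 'T': array([[-0.0292, -0.9896,  0.1408,  0.2919],
       [-0.9993,  0.0321,  0.0183, -0.0044],
       [-0.0227, -0.1401, -0.9899,  1.2741],
       [ 0.    ,  0.    ,  0.    ,  1.    ]])}
scene {'fx': 427.33762206985574, 'fy': 427.33762206985574, 'cx': 258.69912986658164, 'cy': 192.17974345729678, 'T': array([[ 0.789 ,  0.4741, -0.3907,  1.0169],
       [ 0.6144, -0.6141,  0.4954, -0.6847],
       [-0.0051, -0.6309, -0.7758,  1.2015],
       [ 0.    ,  0.    ,  0.    ,  1.    ]])}
wrist {'fx': 285.04936212111215, 'fy': 285.04936212111215, 'cx': 249.31791225023792, 'cy': 188.75219486900338, 'tool_from_camera': array([[-0.0005, -0.9604, -0.2785,  0.0711],
       [ 1.    , -0.0008,  0.0009,  0.0003],
       [-0.0011, -0.2785,  0.9604, -0.1414],
       [ 0.    ,  0.    ,  0.    ,  1.    ]])}
{'time': 0.1, 'q': array([-77.1205,   4.9755,  10.0808,  95.0977,  -0.0044,  90.0018]), 'qd': array([ 0.0323,  0.0471,  0.0153, -0.0013, -0.0252,  0.0563]), 'joint_efforts': array([ -0.0147, -49.6047,  44.3611,   0.0619,   0.0223,  -0.001 ]), 'ee_pos': array([ 0.1226, -0.5362,  0.2313]), 'tcp_rot': array([179.9924,   0.0044,  12.8777]), 'wrist_force': array([-0.0812,  1.0362,  0.3212]), 'torque': array([ 0.0191, -0.0278, -0.0042]), 'grasp_force': 1.9841290824115276, 'opening': 0.08565432572340767} 0.0187
```

View pics/top0.png

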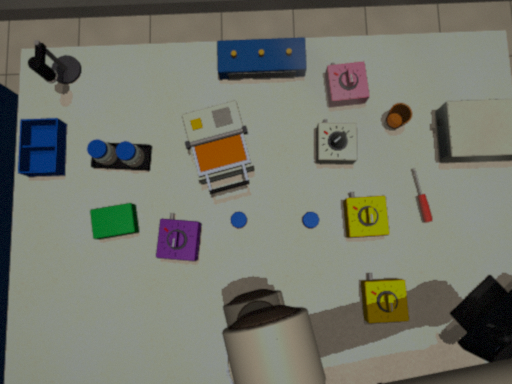

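View pics/scene0.png

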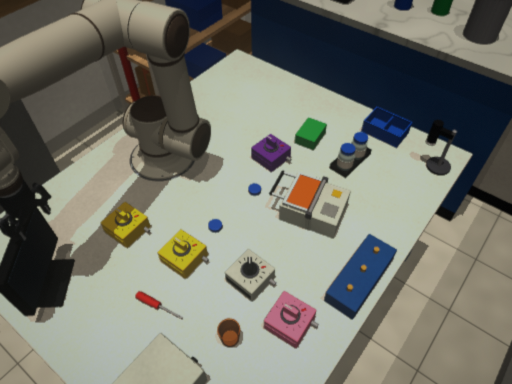

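The candidates are five dial boxes in the top view: pink (348,83), purple (179,240), yellow (367,216) and (386,301), and white (338,142). The white one fits the description. The chamber with the orange flap is at (220,150). I'll confirm both in an enlarged crop.

```bash
cat >h.py <<'E'
import numpy as np,cv2
from scipy.spatial.transform import Rotation as R
from workcell import sensors,camera,camera_params,bot
np.set_printoptions(precision=4,suppress=True)
def pose(o=None):
    o=o or sensors.get_obs();T=np.eye(4);T[:3,:3]=R.from_euler('xyz',o['tcp_rot'],degrees=True).as_matrix();T[:3,3]=o['ee_pos'];return T
def ray(n,uv,T=None):
    p=camera_params(n);C=p['T'] if n!='wrist' else T@p['tool_from_camera']
    d=C[:3,:3]@np.array([(uv[0]-p['cx'])/p['fx'],(uv[1]-p['cy'])/p['fy'],1]);return C[:3,3],d
def at(n,uv,z,T=None):
    o,d=ray(n,uv,T);return o+d*(z-o[2])/d[2]
E
python3 - <<'E'
from h import *
a=cv2.imread("pics/top0.png")
c=a[90:210,170:370]
cv2.imwrite("pics/crop0.png",cv2.resize(c,None,fx=4,fy=4,interpolation=cv2.INTER_CUBIC))
hsv=cv2.cvtColor(a,cv2.COLOR_BGR2HSV)
m=cv2.inRange(hsv,(5,150,120),(18,255,255));m[:,:180]=0;m[:,260:]=0;m[:120]=0;m[190:]=0
cs,_=cv2.findContours(m,0,2);r=cv2.minAreaRect(max(cs,key=cv2.contourArea));print(r,[at('top',p,.09) for p in cv2.boxPoints(r)])
print(at('top',(338,141),.1))
E
```

```text
((220.03529357910156, 152.75726318359375), (25.31535530090332, 47.08784866333008), 75.0685806274414) [array([0.5907, 0.1914, 0.09  ]), array([0.6208, 0.0644, 0.09  ]), array([0.5509, 0.0481, 0.09  ]), array([0.5212, 0.174 , 0.09  ])]
[ 0.5901 -0.205   0.1   ]
```

View pics/crop0.png

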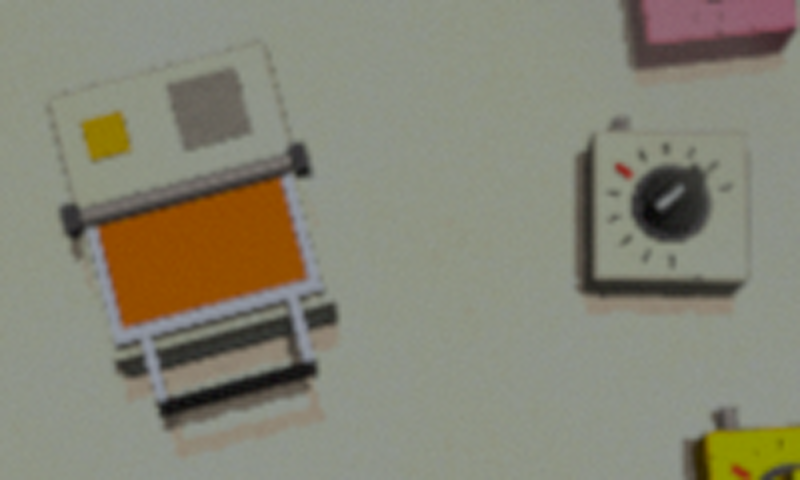

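The crop shows the white controller with a red mark at crop (624,170). The dial's centre is about (670,204), and the pointer appears to be on the lower left, near 0.8 rad. The flap bar runs from crop (163,408) to (315,370). Next I move above the dial.

```bash
python3 -m jog '[[[0.9,0.66,0.05,-1,1],[0.9,0.66,0.05,-1,1],[0.9,0.66,0.05,-1,1],[0.9,0.66,0.05,-1,1],[0.9,0.66,0.05,-1,1],[0.9,0.66,0.05,-1,1],[0.9,0.66,0.05,-1,1],[0.9,0.66,0,-1,1]]]' 40
python3 -m jog '[[[0.9,0.66,0,-1,1],[0.7,0.6,0,-1,1],[0,0,0,-1,1],[0,0,0,-1,1],[0,0,0,0,1],[0,0,0,0,1]]]'
python3 - <<'E'
from h import *
T=pose();a=camera('wrist');np.save('T1.npy',T);cv2.imwrite('pics/w1.png',a);print(T)
E
```

```text
time: 0.9
ee_pos: [0.4462, -0.2982, 0.2468]
tcp_rot: [180.0, 0.0, -27.3]
wrist_force: [0.3, -1.5, -3.9]
opening: 0.0852
grasp_force: 0.0
time: 1.5
ee_pos: [0.4617, -0.3276, 0.2465]
tcp_rot: [-175.5, 0.2, -37.6]
wrist_force: [0.7, -0.5, -4.5]
opening: 0.085
grasp_force: 0.0
[[ 0.7926 -0.608   0.0457  0.4617]
 [-0.6097 -0.79    0.0641 -0.3276]
 [-0.0029 -0.0787 -0.9969  0.2465]
 [ 0.      0.      0.      1.    ]]
```

View pics/w1.png

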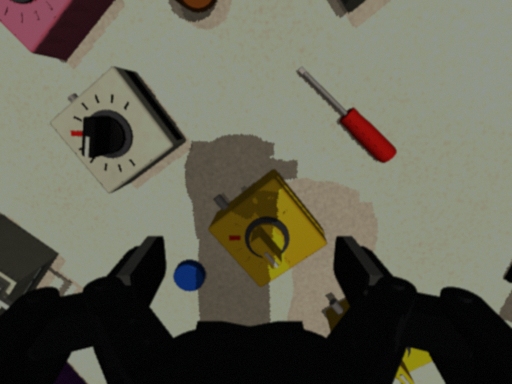

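The wrist image shows the white dial at (105,135), its red mark at (77,134) and the white pointer at about (85,145). The arm isn't where I commanded it, and it has a roll error, so I'll check the state.

```bash
python3 -m jog '[[[0,0,0,0,1],[0,0,0,0,1]]]'; python3 -c "
from h import *
o=sensors.get_obs();print(o)"
```

```text
time: 1.75
ee_pos: [0.4624, -0.3268, 0.247]
tcp_rot: [-175.5, 0.1, -37.5]
wrist_force: [-0.1, -0.4, -4.1]
opening: 0.0855
grasp_force: 0.0
{'time': 1.75, 'q': array([-37.5254,   7.6766,  14.6751,  97.1145,   4.5111, 179.944 ]), 'qd': array([-0.1008, -0.015 , -0.0369, -0.0534,  0.0522,  0.0372]), 'joint_efforts': array([ -0.1887, -54.6033,  46.139 ,   0.022 ,   0.2484,   0.    ]), 'ee_pos': array([ 0.4624, -0.3268,  0.247 ]), 'tcp_rot': array([-175.4888,    0.1116,  -37.4695]), 'wrist_force': array([-0.1338, -0.3641, -4.1216]), 'torque': array([0.0601, 0.0459, 0.0205]), 'grasp_force': 0.0, 'opening': 0.08547376666610527}
```

Joint 6 hit its limit, so I'll use the opposite half-turn and rotate to a yaw of about 133.

```bash
R='no'; python3 -m jog '[[[0,0,0,1,1],[0,0,0,1,1],[0,0,0,1,1],[0,0,0,1,1],[0,0,0,1,1],[0,0,0,1,1],[0,0,0,1,1],[0,0,0,1,1]]]'
python3 -m jog '[[[0,0,0,1,1],[0,0,0,1,1],[0,0,0,1,1],[0,0,0,1,1],[0,0,0,1,1],[0,0,0,1,1],[0,0,0,1,1],[0,0,0,1,1]]]'
```

```text
time: 2.55
ee_pos: [0.4623, -0.327, 0.247]
tcp_rot: [-175.5, 0.1, 2.7]
wrist_force: [-0.3, -0.6, -4.4]
opening: 0.0854
grasp_force: 0.0
time: 3.35
ee_pos: [0.4624, -0.327, 0.247]
tcp_rot: [-175.5, 0.1, 42.7]
wrist_force: [-0.3, 0.2, -4.3]
opening: 0.0857
grasp_force: 0.0
```

```bash
python3 - <<'E'
from h import *
# dial from first wrist picture
T=np.load('T1.npy')
for uv,z in(((107,134),.072),((77,134),.06),((91,133),.102)):print(at('wrist',uv,z,T))
a=cv2.imread('pics/w1.png')[50:210,30:200];cv2.imwrite('pics/w1c.png',cv2.resize(a,None,fx=3.5,fy=3.5,interpolation=cv2.INTER_CUBIC))
E
```

```text
[ 0.6002 -0.2129  0.072 ]
[ 0.6261 -0.1768  0.06  ]
[ 0.6028 -0.2158  0.102 ]
```

View pics/w1c.png

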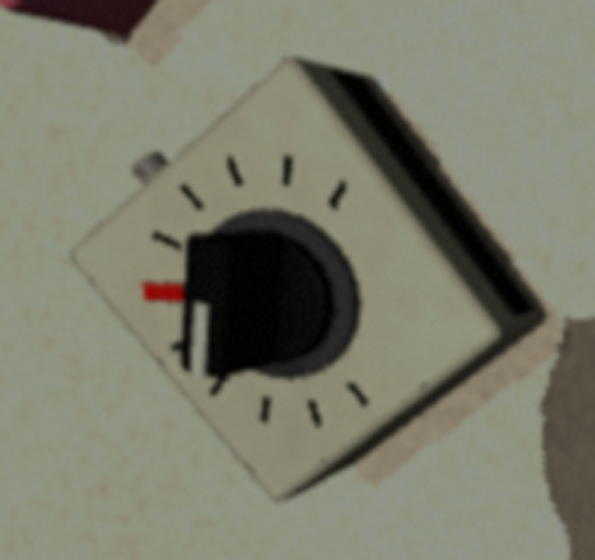

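```bash
python3 -m jog '[[[0.5,0.4,0,1,1],[0.5,0.4,0,1,1],[0.5,0.4,0,1,1],[0.5,0.4,0,1,1],[0.5,0.4,0,1,1],[0.2,0.3,0,1,1],[0,0,0,1,1],[0,0,0,1,1]]]'
python3 -m jog '[[[0,0,0,1,1],[0,0,0,1,1],[0,0,0,1,1],[0,0,0,1,1],[0,0,0,1,1],[0,0,0,1,1],[0,0,0,1,1],[0,0,0,1,1]]]'
python3 -m jog '[[[0,0,-0.5,1,1],[0,0,-0.5,1,1],[0,0,0,0,1],[0,0,0,0,1]]]'
python3 - <<'E'
from h import *
T=pose();a=camera('wrist');np.save('T2.npy',T);cv2.imwrite('pics/w2.png',a);print(T,sensors.get_obs()['q'])
E
```

```text
time: 4.15
ee_pos: [0.5977, -0.2111, 0.2466]
tcp_rot: [-175.5, 0.1, 82.8]
wrist_force: [-0.2, -0.4, -3.9]
opening: 0.0851
grasp_force: 0.0
time: 4.95
ee_pos: [0.5973, -0.2118, 0.247]
tcp_rot: [-175.5, 0.1, 122.7]
wrist_force: [0.2, -0.4, -2.9]
opening: 0.0857
grasp_force: 0.0
time: 5.35
ee_pos: [0.5969, -0.2119, 0.1975]
tcp_rot: [-175.5, 0.1, 132.4]
wrist_force: [0.6, -0.2, -4.6]
opening: 0.0854
grasp_force: 0.0
[[-0.6737  0.7368 -0.0573  0.5969]
 [ 0.739   0.6715 -0.0542 -0.2119]
 [-0.0015 -0.0789 -0.9969  0.1975]
 [ 0.      0.      0.      1.    ]] [-17.7752  18.5569  22.1404  95.6736  -3.9678  29.9437]
```

View pics/w2.png

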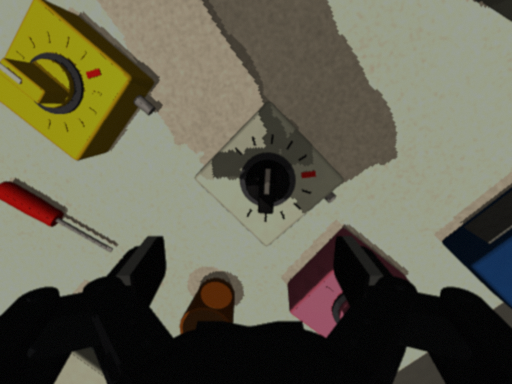

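```bash
python3 - <<'E'
from h import *
T=np.load('T2.npy');a=cv2.imread('pics/w2.png')
c=a[130:230,215:335];cv2.imwrite('pics/w2c.png',cv2.resize(c,None,fx=6,fy=6,interpolation=cv2.INTER_CUBIC))
hsv=cv2.cvtColor(a,cv2.COLOR_BGR2HSV)
red=cv2.inRange(hsv,(0,150,80),(8,255,255))|cv2.inRange(hsv,(172,150,80),(180,255,255));k=np.zeros_like(red);k[160:190,295:325]=255
u=np.argwhere(red&k)[:,::-1].mean(0);mk=at('wrist',u,.06,T);print('red',u,mk)
g=cv2.cvtColor(c,6);d=(g<60).astype(np.uint8);cs,_=cv2.findContours(cv2.morphologyEx(d,cv2.MORPH_OPEN,np.ones((7,7))),0,2)
b=max(cs,key=cv2.contourArea);print(cv2.boundingRect(b),cv2.minEnclosingCircle(b))
E
```

```text
red [308.6607 174.6429] [ 0.6293 -0.1761  0.06  ]
(0, 0, 97, 83) ((48.80900192260742, 32.00529479980469), 50.509315490722656)
```

View pics/w2c.png

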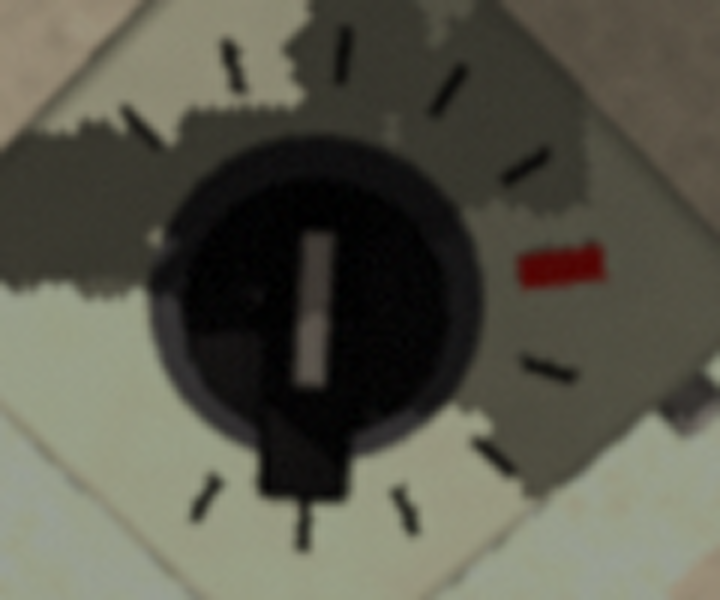

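```bash
python3 - <<'E'
from h import *
T=np.load('T2.npy');f=lambda u,v,z:at('wrist',(215+u/6,130+v/6),z,T)
c=f(317,297,.072);m=f(561,267,.06);l1=f(317,232,.102);l2=f(310,388,.102);e=f(305,495,.102)
print(c,m,l1,l2,e)
for n,p,q in(('mark',m,c),('line',l1,l2),('l1-e',l1,e)):
  d=(p-q)[:2];print(n,np.hypot(*d),np.degrees(np.arctan2(d[1],d[0])))
print('l1,l2,e rel axis',[np.linalg.norm((p-c)[:2]) for p in (l1,l2,e)])
E
```

```text
[ 0.6014 -0.205   0.072 ] [ 0.6291 -0.1761  0.06  ] [ 0.59   -0.1922  0.102 ] [ 0.6051 -0.2096  0.102 ] [ 0.6159 -0.2222  0.102 ]
mark 0.04001273201917596 46.356349857719906
line 0.023056643432814685 130.8464026556271
l1-e 0.03961116301032702 130.80416377187552
l1,l2,e rel axis [np.float64(0.0172001253451097), np.float64(0.005864035023796459), np.float64(0.022414756557036626)]
```

Measured results:
- **Axis:** (0.601, -0.205).
- **Pointer:** at 131°.
- **Red mark:** at 46°, 40 mm from the axis, which agrees with the 41 mm given.
- **Turn needed:** 84° clockwise.

Now I descend and grip.

```bash
python3 -m jog '[[[0.07,0.12,0,0,0.6],[0,0,-0.6,0,0.6],[0,0,-0.6,0,0.6],[0,0,-0.6,-0.2,0.6],[0,0,-0.4,0,0.6],[0,0,-0.19,0,0.6],[0,0,0,0,0.6],[0,0,0,0,0.6]]]' 25
python3 -m jog '[[[0,0,0,0,0.2],[0,0,0,0,0],[0,0,0,0,0],[0,0,0,0,0],[0,0,0,0,0],[0,0,0,0,0],[0,0,0,0,0]]]' 25
```

```text
time: 6.2
ee_pos: [0.6013, -0.2065, 0.0791]
tcp_rot: [-175.5, 0.2, 131.5]
wrist_force: [-0.2, 0.6, -3.7]
opening: 0.0511
grasp_force: 0.0
time: 6.9
ee_pos: [0.6008, -0.2067, 0.0786]
tcp_rot: [-175.5, 0.2, 131.5]
wrist_force: [-2.8, -0.7, 5.8]
opening: 0.0145
grasp_force: 25.8
```

Gripped at a 14.5 mm opening, which matches the rib's thickness. Now I turn it.

```bash
python3 -m jog '[[[0,0,0,-0.5,0],[0,0,0,-1,0],[0,0.01,0,-1,0],[0,0,0,-1,0],[0,0,0,-1,0],[0,0.01,0,-1,0],[0,0,0,-1,0],[0,0,0,-1,0]]]'
python3 -m jog '[[[0,0.01,0,-1,0],[0,0,0,-1,0],[0,0,0,-1,0],[0,0.01,0,-1,0],[0,0,0,-1,0],[0,0,0,-1,0],[0,0,0,-1,0],[0,0,0,0,0]]]'
```

```text
time: 7.7
ee_pos: [0.6017, -0.2057, 0.0787]
tcp_rot: [-175.7, 0.2, 93.8]
wrist_force: [1.4, -2.4, 3.6]
opening: 0.0143
grasp_force: 25.1
time: 8.5
ee_pos: [0.6028, -0.2055, 0.0787]
tcp_rot: [-175.8, 0.0, 58.8]
wrist_force: [7.7, -4.0, 1.1]
opening: 0.0147
grasp_force: 24.8
```

```bash
python3 -m jog '[[[0,0,0,-1,0],[0,0,0,-1,0],[0,0,0,-0.5,0],[0,0,0,0,0],[0,0,0,0,0.5],[0,0,0,0,0.5],[0,0,0,0,0.5],[0,0,0,0,0.5]]]'
python3 -m jog '[[[0,0,0.2,0,0.5],[0,0,0.6,0,0.5],[0,0,1,0,0.6],[0,0,0.8,0,1],[-0.3,0.3,0,0,1],[-0.3,0.3,0,0,1],[0,0,0,0,1],[0,0,0,0,1]]]'
python3 - <<'E'
from h import *
T=pose();a=camera('wrist');np.save('T3.npy',T);cv2.imwrite('pics/w3.png',a);print(T,sensors.get_obs()['q'])
cv2.imwrite('pics/top3.png',camera('top'))
p=camera_params('wrist');C=np.linalg.inv(T@p['tool_from_camera'])@[.6014,-.205,.09,1];u=int(p['cx']+p['fx']*C[0]/C[2]);v=int(p['cy']+p['fy']*C[1]/C[2]);print(u,v)
x0,y0=max(u-60,0),max(v-50,0);print(x0,y0)
cv2.imwrite('pics/w3c.png',cv2.resize(a[y0:y0+100,x0:x0+120],None,fx=6,fy=6,interpolation=cv2.INTER_CUBIC))
E
```

```text
time: 9.3
ee_pos: [0.6003, -0.2042, 0.077]
tcp_rot: [-175.4, 0.1, 46.5]
wrist_force: [0.4, -0.4, -4.7]
opening: 0.043
grasp_force: 0.0
time: 10.1
ee_pos: [0.5706, -0.1743, 0.2083]
tcp_rot: [-175.5, 0.1, 46.5]
wrist_force: [0.6, -0.1, -4.4]
opening: 0.0855
grasp_force: 0.0
[[ 0.6885  0.723  -0.0573  0.5706]
 [ 0.7253 -0.6865  0.0524 -0.1743]
 [-0.0015 -0.0777 -0.997   0.2083]
 [ 0.      0.      0.      1.    ]] [-17.8926  15.4881  19.367   97.9607   1.8496 115.5744]
304 185
244 135
```

View pics/w3c.png

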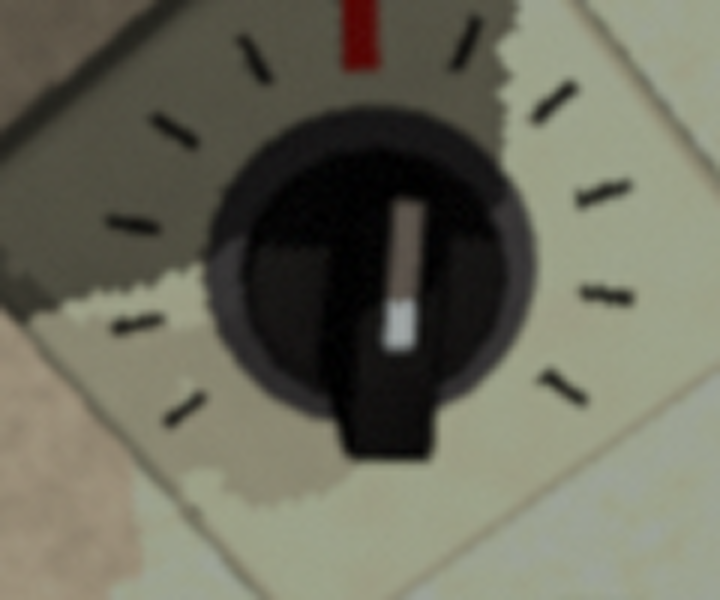

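```bash
python3 - <<'E'
from h import *
T=np.load('T3.npy');a=cv2.imread('pics/w3.png')
hsv=cv2.cvtColor(a,cv2.COLOR_BGR2HSV);red=cv2.inRange(hsv,(0,150,60),(8,255,255))|cv2.inRange(hsv,(172,150,60),(180,255,255));red[:125]=0;red[150:]=0;red[:,:290]=0;red[:,:0]=0;red[:,320:]=0
u=np.argwhere(red)[:,::-1].mean(0);f=lambda u,v,z:at('wrist',(244+u/6,135+v/6),z,T)
c=f(372,265,.072);m=at('wrist',u,.06,T);l1=f(410,200,.102);l2=f(400,350,.102);e=f(388,458,.102)
print(u,c,m)
for n,p,q in(('mark',m,c),('line',l1,l2),('l1-c',l1,c),('l1-e',l1,e)):
  d=(p-q)[:2];print(n,np.hypot(*d),np.degrees(np.arctan2(d[1],d[0])))
g=lambda u,v,z:at('top',(170+u/4,90+v/4),z)
A=g(163,408,.09);B=g(315,370,.09);print('bar',A,B,(A+B)/2,np.linalg.norm(A-B),np.degrees(np.arctan2(*(A-B)[[1,0]])))
P=g(72,220,.09);Q=g(300,160,.09);print('hinge',P,Q,(P+Q)/2,np.degrees(np.arctan2(*(P-Q)[[1,0]])))
E
```

```text
[303.4691 139.4198] [ 0.6049 -0.2056  0.072 ] [ 0.6285 -0.1761  0.06  ]
mark 0.0377959938795012 51.33126338933093
line 0.022833241562426925 46.26842740847555
l1-c 0.017474912776372448 42.78206520188159
l1-e 0.0400459529789327 45.239197181546054
bar [0.4621 0.1467 0.09  ] [0.485  0.0423 0.09  ] [0.4736 0.0945 0.09  ] 0.10685669439442634 102.33572060136284
hinge [0.5958 0.2081 0.09  ] [0.633  0.0489 0.09  ] [0.6144 0.1285 0.09  ] 103.149644392547
```

```bash
python3 - <<'E'
from h import *
def go(Tn,x0,y0,pts,red,l):
  T=np.load(Tn);f=lambda p,z:at('wrist',(x0+p[0]/6,y0+p[1]/6),z,T)[:2]
  P=np.array([f(p,.06) for p in pts]);s=np.linalg.lstsq(np.c_[2*P,np.ones(len(P))],(P**2).sum(1),rcond=None)[0];c=s[:2];r=np.sqrt(s[2]+c@c)
  d=np.array([at('wrist',red,.06,T)[:2]-c]);ang=lambda d:np.degrees(np.arctan2(d[...,1],d[...,0]))
  print(c,r,'red',ang(d),'marks',np.sort(ang(P-c)),'line',ang(f(l[0],.102)-f(l[1],.102)))
go('T2.npy',215,130,[(233,67),(143,128),(344,55),(448,90),(526,167),(549,369),(493,457),(404,511),(303,525),(206,499)],(308.66,174.64),((317,232),(310,388)))
go('T3.npy',244,135,[(255,58),(175,132),(133,225),(137,324),(185,410),(465,45),(555,102),(605,194),(607,295),(563,388)],(303.47,139.42),((410,200),(400,350)))
E
```

```text
[ 0.6036 -0.2069] 0.0407801572298165 red [50.9965] marks [-74.7194 -49.9083 -24.8105   0.6937  26.2302  76.5478 102.0622 127.0979
 152.4922 177.786 ] line 130.84690492107822
[ 0.6032 -0.2086] 0.04091563340177693 red [52.0145] marks [-74.8231 -49.4624 -24.5316   1.0263  26.4577  76.4511 102.1306 127.1565
 152.2914 177.771 ] line 46.26842740847555
```

From the scale marks, the axis is at (0.6034, -0.2078) and the red mark is at 51.3°. The pointer is at 46°, about 0.09 rad past the mark. That's within tolerance but marginal, so I'll regrip and turn it back 5°.

```bash
python3 -m jog '[[[0.32,-0.32,0,0,0.6],[0.31,-0.32,0,0,0.6],[0,0,-0.8,0,0.6],[0,0,-0.8,0,0.6],[0,0,-0.7,0,0.6],[0,0,-0.3,0,0.6],[0,0,0,0,0.6],[0,0,0,0,0.3]]]'
python3 -m jog '[[[0,0,0,0,0],[0,0,0,0,0],[0,0,0,0,0],[0,0,0,0,0],[0,0,0,0.5,0],[0,0,0,0.5,0],[0,0,0,0,0],[0,0,0,0,0]]]'
python3 -m jog '[[[0,0,0,0,0.5],[0,0,0,0,0.5],[0,0,0,0,0.5],[0,0,0,0,0.5],[0,0,0.2,0,0.5],[0,0,0.8,0,0.6],[0,0,0.8,0,1],[0,0,0.8,0,1]]]'
```

```text
time: 11.0
ee_pos: [0.6027, -0.2068, 0.079]
tcp_rot: [-175.6, 0.1, 46.5]
wrist_force: [0.5, 0.0, -2.9]
opening: 0.0382
grasp_force: 0.0
time: 11.8
ee_pos: [0.6028, -0.2065, 0.0799]
tcp_rot: [-175.7, 0.0, 51.5]
wrist_force: [-3.3, 1.5, 7.1]
opening: 0.0143
grasp_force: 25.6
time: 12.6
ee_pos: [0.6017, -0.2063, 0.2097]
tcp_rot: [-175.5, 0.1, 51.5]
wrist_force: [1.1, -1.4, -3.2]
opening: 0.0779
grasp_force: 0.0
```

```bash
python3 -m jog '[[[-0.32,0.75,0.1,1,1],[-0.32,0.75,0.1,1,1],[-0.32,0.75,0.1,1,1],[-0.32,0.75,0.1,1,1],[-0.32,0.75,0,1,1],[-0.32,0.75,0,1,1],[-0.32,0.75,0,1,1],[-0.32,0.75,0,1,1]]]'
python3 -m jog '[[[0,0,0,1,1],[0,0,0,1,1],[0,0,0,0.2,1],[0,0,0,0,1],[0,0,0,0,1]]]'
python3 - <<'E'
from h import *
T=pose();a=camera('wrist');np.save('T4.npy',T);cv2.imwrite('pics/w4.png',a);print(T,sensors.get_obs()['q'])
t=camera('top');cv2.imwrite('pics/top4.png',t)
b=cv2.resize(t[95:195,290:390],None,fx=3.84,fy=3.84,interpolation=cv2.INTER_CUBIC)[:384,:288]
cv2.imwrite('pics/m4.png',np.hstack([a,b]))
E
```

```text
time: 13.4
ee_pos: [0.4732, 0.0949, 0.2284]
tcp_rot: [-175.6, 0.1, 91.7]
wrist_force: [0.4, 0.1, -3.1]
opening: 0.0858
grasp_force: 0.0
time: 13.9
ee_pos: [0.4741, 0.0934, 0.2277]
tcp_rot: [-175.5, 0.1, 102.3]
wrist_force: [0.5, -0.2, -4.3]
opening: 0.0855
grasp_force: 0.0
[[-0.2135  0.974  -0.0763  0.4741]
 [ 0.9769  0.2127 -0.0186  0.0934]
 [-0.0019 -0.0785 -0.9969  0.2277]
 [ 0.      0.      0.      1.    ]] [11.2439  0.3273  4.697  98.8742 -0.1931 88.918 ]
```

View pics/m4.png

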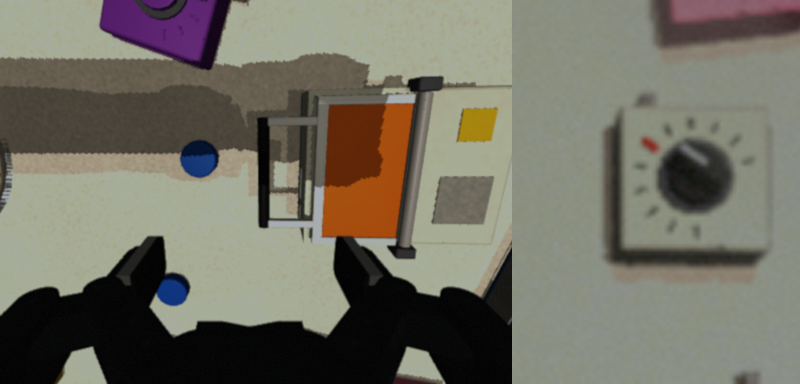

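In the picture, the pointer lies on the red mark. The flap's bar runs from (263,118) to (264,227) and the hinge rod from (424,88) to (406,248).

```bash
python3 - <<'E'
from h import *
T=np.load('T4.npy');a=cv2.imread('pics/w4.png');g=cv2.cvtColor(a,6)
m=np.zeros_like(g);m[115:232,250:275]=(g<45)[115:232,250:275]*255
m=cv2.morphologyEx(m,cv2.MORPH_OPEN,np.ones((3,3)))
cs,_=cv2.findContours(m,0,2);b=max(cs,key=cv2.contourArea);r=cv2.boundingRect(b);print(r)
ys=[r[1]+8,r[1]+r[3]-8];pts=[(np.flatnonzero(m[y]).mean(),y) for y in ys]
A,B=[at('wrist',p,.09,T) for p in ((pts[0][0],r[1]),(pts[1][0],r[1]+r[3]))]
mid=(A+B)/2;print(pts,A,B,mid,np.linalg.norm(A-B),np.degrees(np.arctan2(*(A-B)[[1,0]])))
P=at('wrist',(424,88),.09,T);Q=at('wrist',(406,248),.09,T);d=(P-Q)[:2];d/=np.hypot(*d);h=(P+Q)/2
n=np.array([d[1],-d[0]]);print('hinge',P,Q,np.linalg.norm(P-Q),np.degrees(np.arctan2(d[1],d[0])),'dist',(h-mid)[:2]@n,n)
E
```

```text
(257, 117, 13, 110)
[(np.float64(262.0), 125), (np.float64(263.5), 219)] [0.4629 0.1523 0.09  ] [0.4899 0.0425 0.09  ] [0.4764 0.0974 0.09  ] 0.11308983585826751 103.80731580765773
hinge [0.5973 0.2075 0.09  ] [0.6386 0.0559 0.09  ] 0.1571508389618432 105.23785405373576 dist 0.14560041652465336 [0.9648 0.2628]
```

```bash
python3 -m jog '[[[0.02,0.07,-0.5,0.3,0.45],[0,0,-0.5,0,0.45],[0,0,-0.6,0,0.45],[0,0,-0.6,0,0.45],[0,0,-0.5,0,0.45],[0,0,-0.3,0,0.45],[0,0,-0.13,0,0.45],[0,0,0,0,0.45]]]' 40
python3 -m jog '[[[0,0,0,0,0.25],[0,0,0,0,0.1],[0,0,0,0,0],[0,0,0,0,0],[0,0,0,0,0],[0,0,0,0,0],[0,0,0,0,0]]]' 40
```

```text
time: 14.8
ee_pos: [0.4749, 0.097, 0.0709]
tcp_rot: [-175.5, 0.1, 103.9]
wrist_force: [0.2, -0.3, -3.8]
opening: 0.0389
grasp_force: 0.0
time: 15.5
ee_pos: [0.4753, 0.0971, 0.0723]
tcp_rot: [-175.6, 0.1, 104.0]
wrist_force: [-5.7, -2.0, 6.7]
opening: 0.0105
grasp_force: 39.5
```

```bash
python3 -c "
import numpy as np
t=np.radians(np.linspace(0,90,41));c=np.radians(14.2)
h=.145*(1-np.cos(t));z=.145*np.sin(t)
D=np.diff(np.c_[h*np.cos(c),h*np.sin(c),z],axis=0)/.05
for i in range(0,40,8):print([[*map(float,np.round(r,3)),0,0] for r in D[i:i+8]])"
```

```text
[[0.002, 0.001, 0.114, 0, 0], [0.006, 0.002, 0.114, 0, 0], [0.011, 0.003, 0.113, 0, 0], [0.015, 0.004, 0.113, 0, 0], [0.019, 0.005, 0.112, 0, 0], [0.024, 0.006, 0.111, 0, 0], [0.028, 0.007, 0.11, 0, 0], [0.032, 0.008, 0.109, 0, 0]]
[[0.036, 0.009, 0.108, 0, 0], [0.04, 0.01, 0.106, 0, 0], [0.044, 0.011, 0.104, 0, 0], [0.048, 0.012, 0.102, 0, 0], [0.052, 0.013, 0.1, 0, 0], [0.056, 0.014, 0.098, 0, 0], [0.06, 0.015, 0.096, 0, 0], [0.063, 0.016, 0.093, 0, 0]]
[[0.067, 0.017, 0.091, 0, 0], [0.07, 0.018, 0.088, 0, 0], [0.073, 0.019, 0.085, 0, 0], [0.077, 0.019, 0.082, 0, 0], [0.08, 0.02, 0.079, 0, 0], [0.083, 0.021, 0.076, 0, 0], [0.085, 0.022, 0.072, 0, 0], [0.088, 0.022, 0.069, 0, 0]]
[[0.091, 0.023, 0.065, 0, 0], [0.093, 0.024, 0.061, 0, 0], [0.095, 0.024, 0.058, 0, 0], [0.097, 0.025, 0.054, 0, 0], [0.099, 0.025, 0.05, 0, 0], [0.101, 0.026, 0.046, 0, 0], [0.103, 0.026, 0.042, 0, 0], [0.104, 0.026, 0.037, 0, 0]]
[[0.106, 0.027, 0.033, 0, 0], [0.107, 0.027, 0.029, 0, 0], [0.108, 0.027, 0.024, 0, 0], [0.109, 0.027, 0.02, 0, 0], [0.109, 0.028, 0.016, 0, 0], [0.11, 0.028, 0.011, 0, 0], [0.11, 0.028, 0.007, 0, 0], [0.11, 0.028, 0.002, 0, 0]]
```

```bash
python3 -m jog '[[[0.002,0.001,0.114,0,0],[0.006,0.002,0.114,0,0],[0.01,0.003,0.113,0,0],[0.015,0.004,0.113,0,0],[0.02,0.005,0.112,0,0],[0.024,0.006,0.111,0,0],[0.028,0.007,0.11,0,0],[0.032,0.008,0.109,0,0]]]' 40
```

```text
time: 16.3
ee_pos: [0.4814, 0.0987, 0.1162]
tcp_rot: [-175.4, 0.1, 104.0]
wrist_force: [-2.4, -4.5, -4.8]
opening: 0.0102
grasp_force: 38.9
```

```bash
python3 -m jog '[[[0.036,0.009,0.108,0,0],[0.04,0.01,0.106,0,0],[0.044,0.011,0.104,0,0],[0.048,0.012,0.102,0,0],[0.052,0.013,0.1,0,0],[0.056,0.014,0.098,0,0],[0.06,0.015,0.096,0,0],[0.063,0.016,0.093,0,0]]]'
python3 - <<'E'
from h import *
a=camera('scene');w=camera('wrist');cv2.imwrite('pics/s5.png',a)
s=cv2.resize(a[130:270,230:390],None,fx=2.6,fy=2.6,interpolation=cv2.INTER_CUBIC)
cv2.imwrite('pics/m5.png',np.hstack([cv2.resize(s,(380,333)),w[:333,150:512]]))
E
```

```text
time: 17.1
ee_pos: [0.4999, 0.1031, 0.157]
tcp_rot: [-175.2, 0.1, 104.0]
wrist_force: [-13.3, -7.2, 2.0]
opening: 0.0105
grasp_force: 39.0
```

View pics/m5.png

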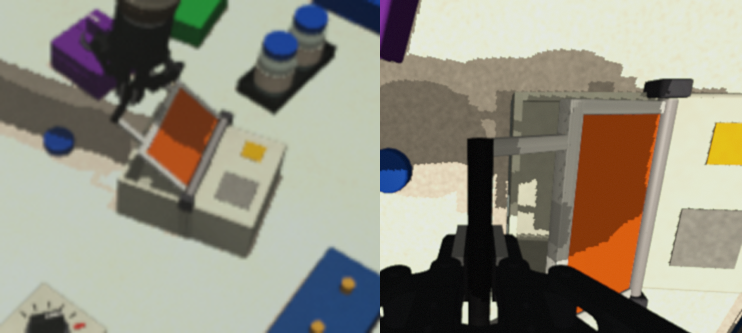

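The scene and wrist views show the flap at about 35° with the bar centred between the fingers. Continuing.

```bash
python3 -m jog '[[[0.063,0.016,0.091,0,0],[0.066,0.017,0.088,0,0],[0.069,0.018,0.085,0,0],[0.073,0.018,0.082,0,0],[0.076,0.019,0.079,0,0],[0.079,0.02,0.076,0,0],[0.081,0.021,0.072,0,0],[0.084,0.021,0.069,0,0]]]'
```

```text
time: 18.0
ee_pos: [0.5294, 0.1102, 0.191]
tcp_rot: [-175.3, 0.2, 103.9]
wrist_force: [-18.2, -10.8, 16.7]
opening: 0.0104
grasp_force: 39.4
```

The force reads about 28 N radially outward. I'll ease the tool outward a little and see whether it drops.

```bash
python3 -m jog '[[[0,0,0,0,0],[0,0,0,0,0]]]' 30; python3 -m jog '[[[-0.02,-0.005,0.025,0,0],[-0.01,-0.005,0.015,0,0],[0,0,0,0,0],[0,0,0,0,0]]]' 30
```

```text
time: 18.2
ee_pos: [0.5297, 0.1102, 0.1913]
tcp_rot: [-175.4, 0.2, 103.9]
wrist_force: [-15.4, -11.4, 14.8]
opening: 0.0102
grasp_force: 39.3
time: 18.6
ee_pos: [0.5296, 0.1102, 0.1914]
tcp_rot: [-175.5, 0.2, 103.9]
wrist_force: [-4.8, -6.9, 0.3]
opening: 0.0101
grasp_force: 37.7
```

```bash
cat >>h.py <<'E'
c0=np.radians(14.2);N=np.array([np.cos(c0),np.sin(c0),0]);Y=np.array([-np.sin(c0),np.cos(c0),0])
def orange(a):
    h=cv2.cvtColor(a,cv2.COLOR_BGR2HSV);m=cv2.inRange(h,(4,170,60),(17,255,255));m[:, :260]=0;m[:,400:]=0;m[:150]=0;m[260:]=0
    m=cv2.morphologyEx(m,cv2.MORPH_CLOSE,np.ones((5,5)))
    cs,_=cv2.findContours(m,0,2);b=max(cs,key=cv2.contourArea)
    for e in np.linspace(1,12,45):
        q=cv2.approxPolyDP(cv2.convexHull(b),e,True)
        if len(q)<=4:break
    return cv2.contourArea(b),q[:,0]
def onplane(n,uv,yv,T=None):
    o,d=ray(n,uv,T);t=(yv-o@Y)/(d@Y);p=o+t*d;return np.array([p@N,p[2]])
E
python3 - <<'E'
from h import *
print(orange(cv2.imread('pics/scene0.png')))
b=camera('scene');cv2.imwrite('pics/s6.png',b);print(orange(b))
A,q=orange(cv2.imread('pics/scene0.png'))
for p in q:
  w=at('scene',p,.09);print(p,w@N,w@Y)
E
```

```text
(592.0, array([[319, 181],
       [308, 207],
       [288, 201],
       [301, 175]], dtype=int32))
(429.5, array([[312, 167],
       [321, 181],
       [309, 206],
       [299, 190]], dtype=int32))
[319 181] 0.6187300654186926 0.03936243937165425
[308 207] 0.6216320723275428 -0.08097643441622435
[288 201] 0.5529128797788773 -0.08381021680781131
[301 175] 0.5528258652434161 0.04059661881633984
```

```bash
cat >>h.py <<'E'
def angle(b,sh=.631,zh=.09):
    _,q=orange(b);print(q.tolist())
    q=sorted(q.tolist(),key=lambda p:p[0])   # far pair vs hinge pair decided by z below
    for p in q:
        for yv in(.040,-.0825):
            s,z=onplane('scene',p,yv);print(p,yv,round(s,4),round(z,4),'d',round(np.hypot(s-sh,z-zh),4),'th',round(np.degrees(np.arctan2(z-zh,sh-s)),1))
E
python3 - <<'E'
from h import *
angle(cv2.imread('pics/s6.png'))
E
```

```text
[[312, 167], [321, 181], [309, 206], [299, 190]]
[299, 190] 0.04 0.5516 0.0082 d 0.114 th -45.8
[299, 190] -0.0825 0.5858 0.1616 d 0.0847 th 57.7
[309, 206] 0.04 0.5963 -0.0637 d 0.1576 th -77.3
[309, 206] -0.0825 0.6248 0.0989 d 0.0108 th 55.1
[312, 167] 0.04 0.5877 0.1467 d 0.0713 th 52.7
[312, 167] -0.0825 0.6173 0.2823 d 0.1927 th 85.9
[321, 181] 0.04 0.6254 0.0924 d 0.0061 th 23.5
[321, 181] -0.0825 0.6502 0.2349 d 0.1462 th 97.5
```

```bash
python3 -c "
import numpy as np
t=np.radians(np.linspace(53,90,21));c=np.radians(14.2)
h=.145*(1-np.cos(t));z=.145*np.sin(t)
D=np.diff(np.c_[h*np.cos(c),h*np.sin(c),z],axis=0)/.05
for i in range(0,20,5):print([[*map(float,np.round(r,3)),0,0] for r in D[i:i+5]])"
```

```text
[[0.073, 0.019, 0.055, 0, 0], [0.075, 0.019, 0.053, 0, 0], [0.077, 0.019, 0.05, 0, 0], [0.078, 0.02, 0.048, 0, 0], [0.08, 0.02, 0.045, 0, 0]]
[[0.081, 0.02, 0.042, 0, 0], [0.082, 0.021, 0.04, 0, 0], [0.083, 0.021, 0.037, 0, 0], [0.085, 0.021, 0.034, 0, 0], [0.086, 0.022, 0.031, 0, 0]]
[[0.087, 0.022, 0.028, 0, 0], [0.087, 0.022, 0.025, 0, 0], [0.088, 0.022, 0.022, 0, 0], [0.089, 0.022, 0.02, 0, 0], [0.089, 0.023, 0.017, 0, 0]]
[[0.09, 0.023, 0.014, 0, 0], [0.09, 0.023, 0.011, 0, 0], [0.09, 0.023, 0.008, 0, 0], [0.091, 0.023, 0.005, 0, 0], [0.091, 0.023, 0.002, 0, 0]]
```

```bash
python3 -m jog '[[[0.073,0.018,0.055,0,0],[0.075,0.018,0.053,0,0],[0.077,0.018,0.05,0,0],[0.078,0.019,0.048,0,0],[0.08,0.019,0.045,0,0],[0,0,0,0,0]]]' 35
```

```text
time: 19.25
ee_pos: [0.5488, 0.1148, 0.2052]
tcp_rot: [-175.5, 0.2, 103.9]
wrist_force: [-8.1, -7.6, 7.5]
opening: 0.0103
grasp_force: 37.8
```

```bash
python3 -m jog '[[[0.08,0.019,0.05,0,0],[0.082,0.02,0.047,0,0],[0.083,0.02,0.042,0,0],[0.085,0.02,0.039,0,0],[0.086,0.021,0.036,0,0],[0,0,0,0,0]]]' 35
```

```text
time: 19.85
ee_pos: [0.5702, 0.1202, 0.2155]
tcp_rot: [-175.6, 0.2, 103.9]
wrist_force: [-3.8, -5.2, 4.2]
opening: 0.0102
grasp_force: 37.2
```

```bash
python3 -m jog '[[[0.087,0.022,0.029,0,0],[0.087,0.022,0.026,0,0],[0.088,0.022,0.023,0,0],[0.089,0.022,0.021,0,0],[0.089,0.022,0.018,0,0],[0,0,0,0,0],[0,0,0,0,0]]]' 35
python3 - <<'E'
from h import *
b=camera('scene');cv2.imwrite('pics/s7.png',b);angle(b)
E
```

```text
time: 20.55
ee_pos: [0.5924, 0.1257, 0.2208]
tcp_rot: [-175.6, 0.1, 103.9]
wrist_force: [-1.2, -4.7, 2.2]
opening: 0.0099
grasp_force: 37.6
[[322, 170], [322, 181], [312, 202], [310, 193]]
[310, 193] 0.04 0.5933 0.0115 d 0.0871 th -64.3
[310, 193] -0.0825 0.6221 0.1644 d 0.075 th 83.2
[312, 202] 0.04 0.6053 -0.0349 d 0.1275 th -78.4
[312, 202] -0.0825 0.6326 0.124 d 0.0341 th 92.7
[322, 170] 0.04 0.6227 0.1472 d 0.0578 th 81.7
[322, 170] -0.0825 0.6478 0.2827 d 0.1934 th 95.0
[322, 181] 0.04 0.6288 0.094 d 0.0046 th 61.4
[322, 181] -0.0825 0.6531 0.2363 d 0.148 th 98.6
```

```bash
python3 -m jog '[[[0.08,0.02,0.013,0,0],[0.08,0.02,0.011,0,0],[0.08,0.02,0.008,0,0],[0.08,0.02,0.005,0,0],[0.08,0.02,0.003,0,0],[0.06,0.015,0.001,0,0],[0,0,0,0,0],[0,0,0,0,0]]]' 35
python3 - <<'E'
from h import *
b=camera('scene');cv2.imwrite('pics/s8.png',b);angle(b)
o=sensors.get_obs();print(o['ee_pos'],o['ee_pos']@N,o['wrist_force'])
# wrist view: orange pixels and bar edges; top view: bar vs hinge
w=camera('wrist');t=camera('top');cv2.imwrite('pics/w8.png',w);cv2.imwrite('pics/t8.png',t)
for n,i in(('top',t),('wrist',w)):
  h=cv2.cvtColor(i,cv2.COLOR_BGR2HSV);m=cv2.inRange(h,(4,170,50),(17,255,255))
  if n=='top':m[:120]=0;m[200:]=0;m[:,260:]=0;m[:,:180]=0
  cs,_=cv2.findContours(m,0,2)
  for b in sorted(cs,key=cv2.contourArea)[-2:]:print(n,cv2.contourArea(b),cv2.boundingRect(b))
E
```

```text
time: 21.4
ee_pos: [0.6153, 0.1313, 0.2227]
tcp_rot: [-175.6, 0.2, 103.9]
wrist_force: [1.0, -5.6, 2.0]
opening: 0.0107
grasp_force: 37.7
[[323, 177], [323, 180], [315, 196]]
[315, 196] 0.04 0.6129 0.0041 d 0.0878 th -78.1
[315, 196] -0.0825 0.6392 0.158 d 0.0685 th 96.9
[323, 177] 0.04 0.6299 0.1152 d 0.0252 th 87.5
[323, 177] -0.0825 0.6541 0.2548 d 0.1664 th 98.0
[323, 180] 0.04 0.6316 0.1005 d 0.0105 th 93.4
[323, 180] -0.0825 0.6556 0.242 d 0.154 th 99.2
[0.6153 0.1312 0.2227] 0.6286561847264114 [-0.3429 -6.3826  2.4028]
top 0.0 (236, 129, 1, 1)
top 0.0 (233, 128, 1, 1)
wrist 45.0 (256, 109, 4, 21)
wrist 115.0 (229, 158, 10, 22)
```

```bash
python3 - <<'E'
from h import *
p=np.array([.595,.125,.16]);C=camera_params('scene')['T'][:3,3]
def cnt(f,lo):
  h=cv2.cvtColor(cv2.imread(f),cv2.COLOR_BGR2HSV);m=cv2.inRange(h,lo,(19,255,255));m[:,:280]=0;m[:,335:]=0;m[:160]=0;m[215:]=0;return int((m>0).sum())
for lo in((3,150,50),(3,110,40)):
  n=[cnt('pics/%s.png'%f,lo) for f in('scene0','s6','s7','s8')];print(n)
  p0=p*[1,1,0]+[-.0,0,.09]-N*.05;d=C-p0;a0=d[2]/np.linalg.norm(d)**3
  for k in n[1:]:
    best=min(np.arange(40,110,.5),key=lambda t:abs((lambda c:(lambda d:(np.sin(np.radians(t))*d@N+np.cos(np.radians(t))*d[2])/np.linalg.norm(d)**3)(C-c))(np.array([.618,.1317,.09])-N*.045*np.cos(np.radians(t))+[0,0,.045*np.sin(np.radians(t))])/a0-k/n[0]))
    print(k,best)
E
```

```text
[660, 496, 200, 96]
496 56.0
200 83.5
96 92.0
[696, 533, 251, 152]
533 55.0
251 80.5
152 88.0
```

Three estimates agree to within about 2°: the bar lies over the hinge line, the fit of the arc puts its top there, and the flap is nearly edge-on in the scene view. I'll hold briefly and hand in.

```bash
python3 -m jog '[[[0.01,0,0,0,0],[0,0,0,0,0],[0,0,0,0,0],[0,0,0,0,0],[0,0,0,0,0]]]' 40; python3 -c "
from workcell import ticket;print(ticket.job_done())"
```

```text
time: 22.05
ee_pos: [0.6156, 0.1313, 0.2227]
tcp_rot: [-175.6, 0.2, 103.9]
wrist_force: [-0.2, -4.5, 1.6]
opening: 0.0107
grasp_force: 39.0
the job is handed in; nothing more can be done
None
```

The job is handed in at 22 s: the dial's pointer is on the red mark and the dial released, and the flap is held upright by its bar at about 90° (estimated to within 2°); I haven't seen the verdict.

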